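# Register an award blank in the corner pocket of a print jig

## Task

With the fingertips or the outside of the fingers, push the small rectangular acrylic blank on the jig plate across until its long side lies flat against the long fence, then, keeping it against the fence, slide it along into the corner pocket until it is fully home, flush against both the fence and the end stop. Only slide it: never grip it or pick it up, and leave everything else standing where it is.

Things in the scene. Friction and masses are not known exactly. Their poses are not given: they have to be found in the camera images.
- jig: Print registration jig screwed to the bench: aluminium plate 240 (jig x) x 360 (jig y) x 12 mm carrying three steel bars 8 mm high: long fence, end stop, short keeper. Origin: centre of the plate's underside, z up; plate top at z = 12 mm, bar tops at z = 20 mm. Jig +x points roughly away from the robot (turned up to 0.4 rad either way); the fence is on its far side, the end stop at its +y end.
- fence (a point): Mid-point of the fence face, on the plate's top (jig x = +83, y = -17 mm); axes as the jig's. The long fence is 16 mm wide, 304 mm long along jig y (y = -169 to +135 mm); the blank lies against this face, which looks to jig -x.
- corner (a point): Inner corner of the pocket, on the plate's top: the fence face is the plane x = 0, the end stop's face the plane y = 0 of this point (jig x = +83, y = +143 mm; axes as the jig's). The end stop runs from x = -98 to -6 mm, square to the fence. Plate and pocket lie to -x, -y. Fully home, the blank's origin is at x = -28, y = -40, z = 0 mm here.
- keeper (a point): Inner front edge of the keeper's straight part, on the plate's top (jig x = +22, y = +107 mm). The keeper, parallel to the fence, runs from here 36 mm to the end stop; with its slanted lead-in nose, which reaches 13 mm farther to jig -y, it fills jig x = +3 to +22 mm. Fence and keeper leave a pocket 61 mm wide, 36 mm deep; the rest of the home blank (44 mm) sticks out of it.
- blank: The part to register: flat rectangular acrylic blank, 56 (its x) x 80 (its y) x 12 mm, dark green top, pale square sides, 50 to 85 g. It lies on the jig plate, its middle 57 to 73 mm off the fence face, turned up to 0.45 rad from it. Origin: centre of its underside, z up. Its top is 4 mm above the bars. Slides with dry friction (0.5 to 0.8).
- token: Bystander: round acrylic blank, 48 mm across, 12 mm thick, of the same green stock, lying on the jig plate. Origin: centre of its underside
- standoff_a: Bystander: steel sign standoff, cylinder 19 mm across, 24 mm tall, upright on the jig plate near the edge towards the robot. Origin: centre of its underside
- standoff_b: Bystander: a second, equal standoff on the plate
- award_a: Bystander: round acrylic award, 120 mm across, 16 mm thick, lying on the bench beyond the jig. Origin: centre of its underside
- award_b: Bystander: a second, equal award disc, lying on the bench to the right of the jig
- jar: Bystander: black screw-top jar, 84 mm across, 75 mm tall, on the bench to one side of the jig. Origin: centre of its underside
- tape_roll: Bystander: roll of masking tape lying flat, 100 mm outside diameter, 25 mm high, on the bench to one side of the jig. Origin: centre of its underside
- squeegee: Bystander: grey plastic vinyl squeegee lying flat, 77 x 100 x 9 mm, on the bench to the left of the jig. Origin: centre of its underside
Not all that is in view belongs to the job. What is shaped like the blank but orange or yellow is not meant.

How it is judged:
On the way, in this order (a step that is already met when the one before it is completed fails the run):
1. the blank lies with its long side flat against the fence (within 3 mm), still well short of the pocket (x of blank in the frame of corner above -0.031 m and angle between the y axis of blank and the y axis of jig, either way round below 0.06 rad and y of blank in the frame of corner below -0.115 m), for 0.2 s.
2. sliding along, the blank comes to the mouth of the pocket still against the fence (within 3.5 mm) (x of blank in the frame of corner above -0.0315 m and angle between the y axis of blank and the y axis of jig, either way round below 0.08 rad and y of blank in the frame of corner between -0.105 and -0.07 m).
At the end, for the whole second after the job is handed in: The blank lies flat and at rest in the pocket, within 2 mm of both the fence face and the end-stop face and square to them within 0.035 rad; the robot is clear (x of blank in the frame of corner between -0.03 and -0.026 m and y of blank in the frame of corner between -0.042 and -0.038 m and angle between the y axis of blank and the y axis of jig, either way round below 0.035 rad and z of blank in the frame of corner below 0.002 m and angle between blank's own z axis and vertical below 0.05 rad and linear speed of blank below 0.01 m/s); the robot touches nothing.
It fails at once if the blank is picked up: raised more than 5 mm off the plate or tipped more than 0.2 rad (z of blank in the frame of corner above 0.005 m or angle between blank's own z axis and vertical above 0.2 rad).
It fails at once if the blank is gripped: the fingers squeeze it between them (over 25 N on it in all, while the jig takes less than 8 N) (contact force between the fingers and blank above 25 N and contact force between blank and jig below 8 N).
It fails at once if something else on the jig or bench is moved more than 15 mm or knocked over (distance of any of token, standoff_a, standoff_b, award_a, award_b, jar, tape_roll, squeegee from where it was at the start of the episode above 0.015 m or angle between any of standoff_a, standoff_b, jar's own z axis and vertical above 0.4 rad).
It also fails if it takes over 48 s, if anything falls off the work surface, if the arm or the gripper's body presses on something with over 40 N, if the wrist force passes 120 N, or if a joint passes its speed limit or range.

## Robot

A 7-joint arm with a two-finger parallel gripper is mounted at the origin on the work surface. World frame = base frame: x ahead of the robot, y to its left, z up, the work surface at z = 0. Lengths are in m, angles in rad, forces in N, time in s.
With the tool pointing down it reaches from about 0.425 to 0.875 m from the base axis. Payload 8.4 kg.
Tool frame: the origin (TCP) lies midway between the tips of the shut fingers; the grasp point (between the pads) lies 19 mm behind it; x points along the fingers, y is the direction in which the jaws open and shut, and the axes are right-handed (so a half turn about x gives the same grasp; the last joint's range is limited). The gripper opens to 85 mm and grips with 20 to 120 N. Pads are 22 mm wide; open, the fingers measure 114 mm over their backs; the gripper's body (76 mm by 85 mm) begins 54 mm behind the grasp point. The pads swing forward as they close: fully open they stand 13 mm farther back than shut.
Start: joints at [1.051, 0.333, 0.04, 1.465, -0.013, 1.343, -0.059], TCP at [0.265, -0.593, 0.231] pointing down, gripper open.
Joint ranges: [-2.58, 2.58], [-0.38, 2.09], [-1.3, 1.39], [0.25, 2.4], [-1.5, 4.64], [0.08, 2.09], [-2.65, 2.65]. Speed limits (rad/s): [2.22, 2.22, 2.79, 2.79, 3.14, 3.14, 3.14].

## Interface

Orientations are given as a rotation vector (axis times angle).
In Python, from workcell import arm gives the robot as it stands.
- The arm moves only by the shell command python3 -m creep 'ROWS' [FORCE]. ROWS is JSON, a list of rows, each a list of 3 entries, a list of its own where there are three numbers: the opening in per cent of the stroke, from 0 (shut) to 100 (fully open), then the shift along the tool's x, y, z in mm, then the turn, a rotation vector about the tool's x, y, z in degrees. In form: [[jaw, [tx, ty, tz], [rx, ry, rz]], ...]. A call has 1 to 20 rows; each row shifts and turns the commanded pose from where the row before left it, along the tool's axes as they then stand; what a row does not reach is not made up. A row lasts 1/8 s, in which the tool goes at most 62.5 mm and 10.7 degrees, less where a joint would pass 70% of its speed; a pose out of reach is approached as far as the arm can. A call is refused whole if a number of a shift passes 62.5 or a number of a turn 10.7, either way. A call with a gripper value outside its range is refused whole. The fingers move at their own pace and stop on an object; FORCE is the grip in N (left out, the last holds). Time passes only in rows, so rows that do not move let the fingers close. It gives the time, the measured TCP pose, the force and the opening at its end, in the units of the state.
- arm.state(): the state, without advancing time (a new reading comes with each control period).
- arm.capture(name): name is "side" or "top"; returns (picture, depth): 420x560x3 uint8, red, green, blue; 420x560 float32, m along the optical axis (not along the pixel's ray), 0 where there is no reading.
- arm.get_calibration(name): a dict with "mtx" (3x3 intrinsics, pixels), "rvec" (rotation vector, rad) and "tvec" (3), from world to camera coordinates, as OpenCV has them. Camera axes: x right, y down, z forward; pixel columns grow to the right and rows downward; lengths in m; the calibration is good to about 2 mm. A picture is of the moment at which its call begins. get_calibration takes no time and is no camera call.
- arm.hand_in(): hands the job in, once; it reports no verdict.
The state is a dict: "t": time; "qpos": joint angles; "joint_velocities": joint speeds; "effort": joint torques, N m; "tool_pos": TCP position; "tcp_rot": TCP orientation; "force": force on the tool from outside, world axes, zero at the start; "ft_torque": the same for the moment, N m; "width": opening from 0.0 (shut) to 1.0 (fully open).
Only numpy, scipy, OpenCV 4.12 (cv2) and the standard library are available. Lean on these libraries where they do the work, as an engineer would, in place of code of your own. Each camera call takes 0.05 s, during which the arm holds its last target. There are 200 camera calls.

## Working session

There is one attempt and no reset: what is moved stays moved. The work goes in short steps, Python scripts to look and compute and a shell command to move; the robot and the scene stay as the last step left them, time stands still between calls to the robot, and variables do not carry over. Pictures are saved under pics/ and viewed, about 8 in all and at most 12, crops included, and the job is handed in when it is done.

```bash
ls; mkdir -p pics; python3 - <<'E'
from workcell import arm
import cv2,numpy as np
s=arm.state();print({k:np.round(v,3).tolist() for k,v in s.items()})
for n in("top","side"):
    p,d=arm.capture(n);cv2.imwrite(f"pics/{n}0.png",p[:,:,::-1]);np.save(f"pics/{n}0.npy",d)
    c=arm.get_calibration(n);R=cv2.Rodrigues(np.array(c["rvec"]))[0];print(n,np.round(c["mtx"],1).tolist(),(-R.T@np.array(c["tvec"]).ravel()).round(3),R.round(2).tolist())
E
```

```text
pics
{'t': 0.0, 'qpos': [1.051, 0.334, 0.04, 1.466, -0.013, 1.343, -0.058], 'joint_velocities': [0.0, -0.001, -0.001, -0.001, 0.001, 0.003, -0.001], 'effort': [0.001, -65.856, 1.366, -40.557, 0.017, 0.012, -0.0], 'tool_pos': [0.265, -0.593, 0.23], 'tcp_rot': [1.989, 0.427, -1.99], 'force': [-0.64, 0.047, 0.753], 'ft_torque': [-0.03, -0.028, -0.011], 'width': 0.998}
top [[385.0, 0.0, 275.7], [0.0, 385.0, 211.0], [0.0, 0.0, 1.0]] [ 0.304 -0.013  1.152] [[-0.0, -1.0, -0.01], [-0.99, 0.0, -0.17], [0.17, 0.01, -0.99]]
side [[482.1, 0.0, 281.9], [0.0, 482.1, 206.4], [0.0, 0.0, 1.0]] [-0.019  0.798  0.886] [[-0.85, -0.52, -0.01], [-0.34, 0.57, -0.75], [0.4, -0.63, -0.67]]
```

View pics/top0.png

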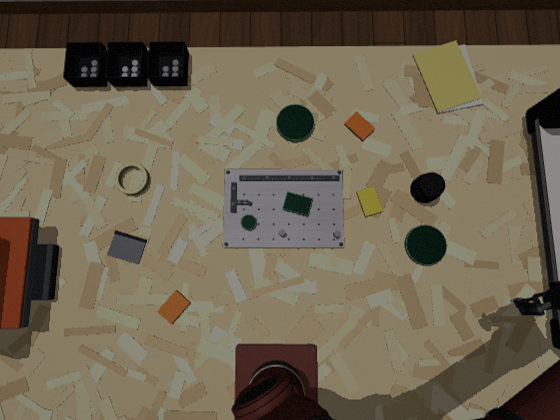

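View pics/side0.png

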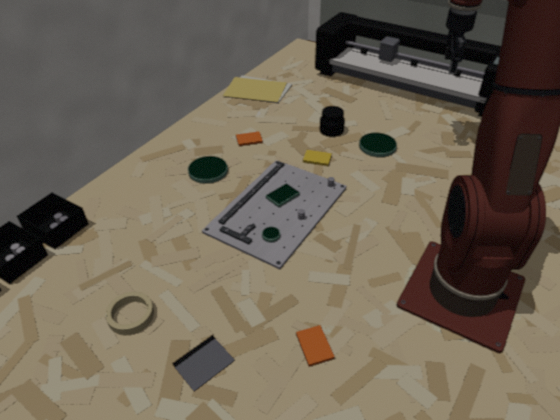

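The top view shows the blank at (297,204), the token at (249,222), the standoffs at (282,233) and (337,235), the fence along row 178, and the end stop and keeper at (234,197) and (244,203). The orange and yellow rectangles at (359,126), (369,201) and (174,306) are decoys. The dark green rectangle on the plate fits the description, so I'll confirm it in a crop and measure it.

```bash
cat >h.py <<'E'
import cv2,numpy as np
from workcell import arm
def cal(n):
    c=arm.get_calibration(n);R=cv2.Rodrigues(np.array(c["rvec"],float))[0];return np.array(c["mtx"]),R,np.array(c["tvec"],float).ravel()
def ray(n,px,z):
    K,R,t=cal(n);px=np.atleast_2d(px).astype(float)
    d=(R.T@np.linalg.inv(K)@np.c_[px,np.ones(len(px))].T).T;o=-R.T@t
    return (o+d*((z-o[2])/d[:,2])[:,None])[:,:2]
def proj(n,P):
    K,R,t=cal(n);q=(K@(R@np.atleast_2d(P).T+t[:,None])).T;return q[:,:2]/q[:,2:]
def green(p):
    h=cv2.cvtColor(p,cv2.COLOR_RGB2HSV);return ((h[...,0]>50)&(h[...,0]<95)&(h[...,1]>90)&(h[...,2]<130)).astype(np.uint8)
def rects(n,p,z=.024):
    out=[]
    for c in cv2.findContours(green(p),cv2.RETR_EXTERNAL,cv2.CHAIN_APPROX_NONE)[0]:
        if cv2.contourArea(c)<60: continue
        w=ray(n,c[:,0],z)*1000; r=cv2.minAreaRect(w.astype(np.float32)); out.append((c[:,0].mean(0).round(1),np.round(r[0],1),np.round(r[1],1),round(r[2],1)))
    return out
E
python3 - <<'E'
from h import *
p=cv2.imread("pics/top0.png")[:,:,::-1].copy();q=cv2.imread("pics/side0.png")[:,:,::-1].copy()
for n,i in(("top",p),("side",q)):
    print(n)
    for r in rects(n,i): print(*r)
h=cv2.cvtColor(p,cv2.COLOR_RGB2HSV);print(h[204,297],h[222,249],h[210,330],h[178,280],h[204,390])
# plate outline: grey mask
def plate(n,i):
    h=cv2.cvtColor(i,cv2.COLOR_RGB2HSV);m=((h[...,1]<50)&(h[...,2]>90)).astype(np.uint8);m=cv2.morphologyEx(m,cv2.MORPH_OPEN,np.ones((3,3)))
    c=max(cv2.findContours(m,cv2.RETR_EXTERNAL,cv2.CHAIN_APPROX_NONE)[0],key=lambda c:cv2.contourArea(c) if 200<c[:,0,0].mean()<360 and c[:,0,1].mean()>150 else 0)
    w=ray(n,c[:,0],.012)*1000;r=cv2.minAreaRect(w.astype(np.float32));print(n,'plate',r)
plate("top",p);plate("side",q)
a=cv2.resize(p[155:260,210:350],None,fx=5,fy=5,interpolation=cv2.INTER_CUBIC);cv2.imwrite("pics/c0.png",a[:,:,::-1])
E
```

```text
top
[425.9 244.9] [ 393.4 -439.3] [111.7 110.7] 89.8
[248.3 221.7] [463.8  79.5] [38.9 38.6] 0.4
[297.4 203.5] [517.  -65.4] [74. 52.] 74.0
[294.7 122.1] [774.2 -60.4] [110.2 111.1] 64.5
side
[270.9 232.8] [465.3  81.1] [37.9 32.2] 31.2
[282.2 194. ] [519. -63.] [71.4 49.1] 74.7
[207.4 167.8] [770.9 -51.5] [106.3 108. ] 85.3
[377.7 143. ] [ 392.4 -427.5] [106.5  99.2] 30.9
[ 75 131  35] [ 79 148  38] [138  11 119] [90 18 43] [ 21  70 139]
top plate ((538.5059814453125, 63.827117919921875), (562.8915405273438, 473.0256652832031), 45.94223403930664)
side plate ((510.78369140625, -29.017486572265625), (373.5538330078125, 241.34432983398438), 89.74346160888672)
```

View pics/c0.png

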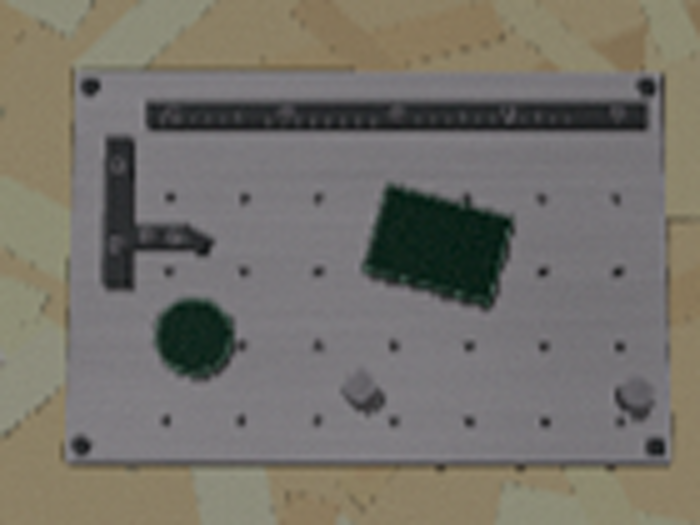

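The crop confirms it: the dark green rectangle sits mid-plate at crop (438,245), turned so that its left end is nearer the fence. Next I'll get the jig pose from the plate edges in this crop, plus the tool axes.

```bash
python3 - <<'E'
from h import *
from scipy.spatial.transform import Rotation as Rn
c=lambda a:np.array(a,float)/5+[209.6,154.6]
P=ray("top",c([(77,70),(663,73),(66,461),(670,463)]),.012)*1000
print("corners +x+y,+x-y,-x+y,-x-y",P.round(1).tolist())
ctr=P.mean(0);yd=(P[0]-P[1])+(P[2]-P[3]);ang=np.arctan2(-yd[0],yd[1]);print(ctr,"yaw",ang,[np.linalg.norm(P[0]-P[1]),np.linalg.norm(P[2]-P[3]),np.linalg.norm(P[0]-P[2]),np.linalg.norm(P[1]-P[3])])
F=ray("top",c([(147,130),(648,130),(147,101),(648,102)]),.020)*1000
R=np.array([[np.cos(ang),-np.sin(ang)],[np.sin(ang),np.cos(ang)]])
print("fence top in jig (expect x 83..99,y135..-169)",((F-ctr)@R).round(1).tolist())
print("standoffs jig",((ray("top",c([(361,383),(635,388)]),.036)*1000-ctr)@R).round(1))
print("standoffs world",(ray("top",c([(361,383),(635,388)]),.036)*1000).round(1))
for n in("top","side"):
    p=cv2.imread(f"pics/{n}0.png")[:,:,::-1].copy()
    for r in rects(n,p): 
        if r[1][0]<600 and r[1][1]>-300: print(n,r[1],"jig",((r[1]-ctr)@R).round(1),"deg rel",r[3]-90-np.degrees(ang))
s=arm.state();print(Rn.from_rotvec(s["tcp_rot"]).as_matrix().round(3))
E
```

```text
corners +x+y,+x-y,-x+y,-x-y [[629.4, 154.2], [625.8, -204.2], [390.1, 155.9], [388.0, -201.1]]
[508.30755453 -23.81083979] yaw -0.007809402807577615 [np.float64(358.47590477946164), np.float64(357.00362046216736), np.float64(239.30165795700722), np.float64(237.78953100525013)]
fence top in jig (expect x 83..99,y135..-169) [[80.0, 134.3], [81.1, -168.3], [98.1, 134.7], [98.5, -168.7]]
standoffs jig [[ -75.1    4.3]
 [ -77.2 -155. ]]
standoffs world [[ 433.2  -18.9]
 [ 429.8 -178.2]]
top [463.8  79.5] jig [-45.3 103. ] deg rel -89.15255417860818
top [517.  -65.4] jig [  9.  -41.5] deg rel -15.552554178608187
side [465.3  81.1] jig [-43.8 104.6] deg rel -58.35255417860819
side [519. -63.] jig [ 11.  -39.1] deg rel -14.852554178608184
[[-0.001  0.408 -0.913]
 [ 0.001 -0.913 -0.408]
 [-1.    -0.001  0.   ]]
```

Jig centre is about (509,-24) with yaw -0.5°, and the fence face is at world x≈592. The blank is at about (518,-64), turned -15.5°. I'll go above the gap behind it with the jaws half open along the jig's y, so that the two fingertips square it up.

```bash
python3 -m creep '[[50,[0,-15,-15],[0,0,0]],[50,[0,-31,-30],[0,0,0]],[50,[0,-31,-30],[0,0,0]],[50,[0,-31,-30],[0,0,0]],[50,[0,-31,-30],[0,0,0]],[50,[0,-31,-30],[0,0,0]],[50,[0,-31,-30],[0,0,0]],[50,[0,-31,-30],[0,0,0]],[50,[0,-31,-30],[0,0,0]],[50,[0,-31,-30],[0,0,0]],[50,[0,-31,-30],[0,0,0]],[50,[0,-31,-30],[0,0,0]],[50,[0,-31,-30],[0,0,0]],[50,[0,-16,-19],[0,0,0]],[50,[0,0,0],[8.2,0,0]],[50,[0,0,0],[8.2,0,0]],[50,[0,0,0],[8.1,0,0]],[50,[0,0,0],[0,0,0]]]'; python3 - <<'E'
from h import *
from scipy.spatial.transform import Rotation as Rn
s=arm.state();print(s["t"],s["tool_pos"],s["qpos"],s["width"]);print(Rn.from_rotvec(s["tcp_rot"]).as_matrix().round(3))
E
```

```text
t: 2.35
tool_pos: [0.4603, -0.0645, 0.2311]
tcp_rot: [-2.218, 0.006, 2.219]
force: [0.2, -0.9, -0.2]
width: 0.501
2.35 [ 0.4603077  -0.06446539  0.23107247] [ 0.51918589 -0.02299833 -0.46322509  1.87359156 -0.01081149  1.28911404
 -1.51771307] 0.5013730630578955
[[-0.001 -0.006 -1.   ]
 [ 0.    -1.     0.006]
 [-1.    -0.     0.001]]
```

```bash
python3 -m creep '[[50,[25,0,0],[0,0,0]],[50,[45,0,0],[0,0,0]],[50,[45,0,0],[0,0,0]],[50,[45,0,0],[0,0,0]],[50,[26,0,0],[0,0,0]],[50,[0,0,0],[0,0,0]]]'; python3 - <<'E'
from h import *
s=arm.state();print(s["tool_pos"])
i=[]
for n,(u,v) in(("top",(290,210)),("side",(290,200))):
    p,d=arm.capture(n);cv2.imwrite(f"pics/{n}1.png",p[:,:,::-1]);np.save(f"pics/{n}1.npy",d)
    i.append(cv2.resize(p[v-50:v+50,u-45:u+45],None,fx=4.4,fy=4.4,interpolation=cv2.INTER_CUBIC))
cv2.imwrite("pics/c1.png",np.hstack(i)[:,:,::-1])
E
```

```text
t: 3.1
tool_pos: [0.4589, -0.0642, 0.0437]
tcp_rot: [-2.214, 0.003, 2.223]
force: [-0.2, -0.4, 0.7]
width: 0.502
[ 0.45886583 -0.06422535  0.04368488]
```

View pics/c1.png

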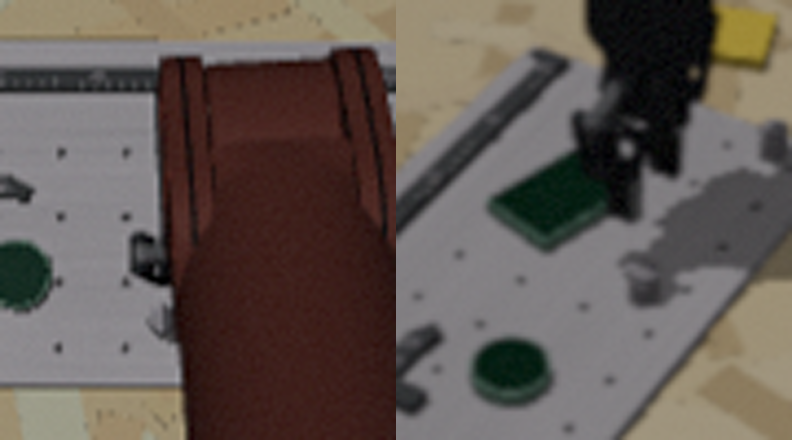

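The side view shows the fingers just behind the blank, clear of the standoff at crop (645,285). The top view is hidden by the arm. I'll go down to tip height and start the push.

```bash
python3 -m creep '[[50,[14,0,0],[0,0,0]],[50,[14,0,0],[0,0,0]],[50,[0,0,0],[0,0,0]]]'; python3 -m creep '[[50,[0,0,-5],[0,0,0]],[50,[0,0,-5],[0,0,0]],[50,[0,0,-5],[0,0,0]],[50,[0,0,-5],[0,0,0]],[50,[0,0,-5],[0,0,0]],[50,[0,0,-5],[0,0,0]],[50,[0,0,-5],[0,0,0]],[50,[0,0,-5],[0,0,0]],[50,[0,0,-5],[0,0,0]],[50,[0,0,0],[0,0,0]]]'; python3 - <<'E'
from h import *
p,d=arm.capture("side");cv2.imwrite("pics/side2.png",p[:,:,::-1])
for r in rects("side",p): print(*r)
E
```

```text
t: 3.58
tool_pos: [0.4595, -0.0644, 0.0162]
tcp_rot: [-2.216, 0.007, 2.22]
force: [-0.1, -0.1, 0.3]
width: 0.502
t: 4.82
tool_pos: [0.506, -0.0647, 0.0173]
tcp_rot: [-2.218, 0.007, 2.218]
force: [-0.9, 0.4, -1.2]
width: 0.497
[270.8 232.6] [464.3  80.5] [35.7 32.2] 31.2
[269.9 194.5] [544.4 -48.3] [54.1 48.9] 89.9
[207.3 167.7] [771.9 -50.6] [107.9 106.2] 83.3
[377.7 143. ] [ 392.4 -427.6] [105.5  99.2] 30.9
```

```bash
python3 -m creep '[[50,[0,0,-4],[0,0,0]],[50,[0,0,-4],[0,0,0]],[50,[0,0,-3],[0,0,0]],[50,[0,0,-2],[0,0,0]],[50,[0,0,0],[0,0,0]]]'; python3 -m creep '[[50,[0,0,-2],[0,0,0]],[50,[0,0,-1],[0,0,0]],[50,[0,0,0],[0,0,0]]]';  python3 - <<'E'
from h import *
p,d=arm.capture("side");cv2.imwrite("pics/side3.png",p[:,:,::-1])
cv2.imwrite("pics/c3.png",cv2.resize(p[140:260,200:360],None,fx=4.4,fy=4.4,interpolation=cv2.INTER_CUBIC)[:,:,::-1])
E
```

```text
t: 5.5
tool_pos: [0.5187, -0.0648, 0.0173]
tcp_rot: [-2.218, 0.007, 2.218]
force: [0.0, 0.9, 0.0]
width: 0.502
t: 5.88
tool_pos: [0.5216, -0.0649, 0.0173]
tcp_rot: [-2.218, 0.008, 2.218]
force: [-0.6, -0.2, -0.3]
width: 0.499
```

View pics/c3.png

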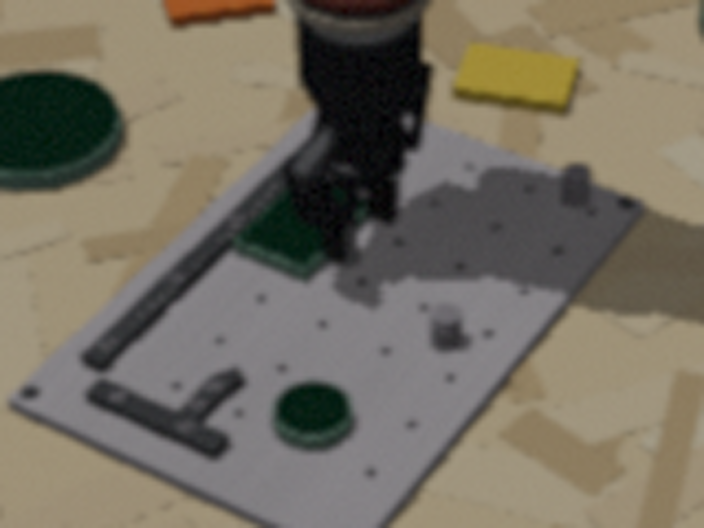

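The blank (crop 290,235) is square and has nearly reached the fence. I'll press on in millimetre steps until the force rises.

```bash
for i in 1 2; do python3 -m creep '[[50,[0,0,-1],[0,0,0]],[50,[0,0,-1],[0,0,0]]]' | grep -E 'tool_pos|force'; done
```

```text
tool_pos: [0.5235, -0.0649, 0.0173]
force: [-0.6, -0.6, 0.5]
tool_pos: [0.5256, -0.0649, 0.0173]
force: [-0.9, -0.2, -0.3]
```

```bash
for i in 1 2 3; do python3 -m creep '[[50,[0,0,-1],[0,0,0]],[50,[0,0,-1],[0,0,0]]]' | grep -E 'tool_pos|force' | tr '\n' ' '; done
```

```text
tool_pos: [0.5263, -0.065, 0.0171] force: [-8.7, -0.3, 6.6] tool_pos: [0.5264, -0.065, 0.0166] force: [-15.4, 0.4, 11.6] tool_pos: [0.5265, -0.0651, 0.0162] force: [-22.0, 0.5, 15.0]
```

Contact at TCP x≈526.3: force reached 22 N and the tool stopped. The press has lasted over 0.2 s, so I'll back off, lift, and turn 90° to get behind the trailing end.

```bash
python3 -m creep '[[50,[0,0,5],[0,0,0]],[50,[0,0,5],[0,0,0]],[50,[0,0,12],[0,0,0]],[50,[-20,0,0],[0,0,0]],[50,[-30,0,0],[0,0,0]],[15,[0,35,0],[0,0,0]],[15,[0,40,0],[0,0,0]],[15,[0,0,0],[-10,0,0]],[15,[0,0,0],[-10,0,0]],[15,[0,0,0],[-10,0,0]],[15,[0,0,0],[-10,0,0]],[15,[0,0,0],[-10,0,0]],[15,[0,0,0],[-10,0,0]],[15,[0,0,0],[-10,0,0]],[15,[0,0,0],[-10,0,0]],[15,[0,0,0],[-10,0,0]],[15,[0,0,0],[0,0,0]]]';  python3 - <<'E'
from h import *
from scipy.spatial.transform import Rotation as Rn
s=arm.state();print(Rn.from_rotvec(s["tcp_rot"]).as_matrix().round(3),s["qpos"])
i=[]
for n,(u,v) in(("top",(290,200)),("side",(270,195))):
    p,d=arm.capture(n);cv2.imwrite(f"pics/{n}4.png",p[:,:,::-1])
    for r in rects(n,p): print(n,*r)
    i.append(cv2.resize(p[v-50:v+50,u-45:u+45],None,fx=4.4,fy=4.4,interpolation=cv2.INTER_CUBIC))
cv2.imwrite("pics/c4.png",np.hstack(i)[:,:,::-1])
E
```

```text
t: 9.3
tool_pos: [0.5086, -0.1399, 0.0673]
tcp_rot: [1.215, 1.205, -1.215]
force: [1.9, -0.3, 0.1]
width: 0.148
[[ 0.     1.    -0.008]
 [-0.    -0.008 -1.   ]
 [-1.     0.     0.   ]] [ 0.75981855  0.30887136 -0.65616094  1.91746716  0.22396414  0.98808185
 -0.00588386]
top [425.8 244.8] [ 393.3 -439.2] [110.4 112.1] 86.7
top [248.4 221.8] [462.3  79.5] [38.6 35.8] 89.8
top [295.  188.9] [563.4 -59.2] [72.2 52.2] 89.8
top [294.6 122. ] [775.8 -61.2] [111.4 107.7] 89.7
side [270.8 232.6] [465.3  81.1] [38.1 32.2] 31.2
side [267.1 189.5] [565.8 -57.2] [72.4 50.9] 89.1
side [207.3 167.7] [771.6 -50.8] [107.  107.4] 52.8
side [377.6 143. ] [ 392.4 -427.5] [106.5  99.2] 30.9
```

View pics/c4.png

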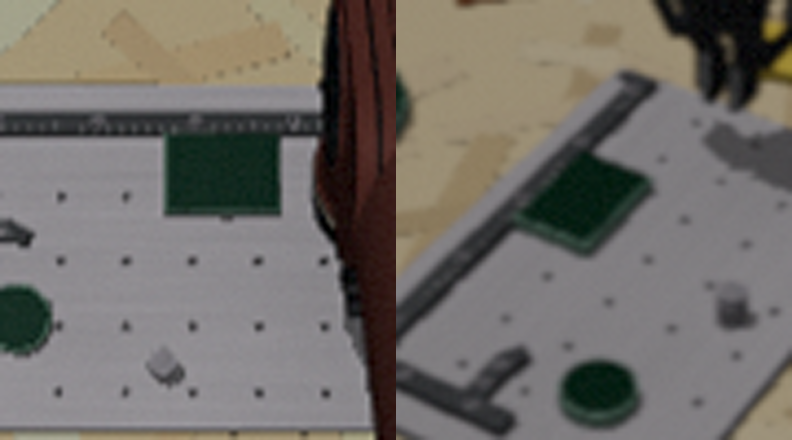

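In both views the blank lies flush against the fence: top crop (222,175), angle within 0.5°, centre about (564,-58). Now I'll come down behind its trailing end and push along the fence with a slight bias towards it.

```bash
python3 -m creep '[[15,[0,27,0],[0,0,0]],[15,[0,27,0],[0,0,0]],[15,[20,0,0],[0,0,0]],[15,[20,0,0],[0,0,0]],[15,[10,0,0],[0,0,0]],[15,[0,0,0],[0,0,0]],[15,[0,0,-10],[0,0,0]],[15,[0,0,-10],[0,0,0]],[15,[0,0.1,-5],[0,0,0]],[15,[0,0.1,-5],[0,0,0]],[15,[0,0.1,-5],[0,0,0]],[15,[0,0.1,-5],[0,0,0]],[15,[0,0.1,-5],[0,0,0]],[15,[0,0.1,-5],[0,0,0]],[15,[0,0.1,-5],[0,0,0]],[15,[0,0.1,-5],[0,0,0]],[15,[0,0.1,-5],[0,0,0]],[15,[0,0,0],[0,0,0]]]';  python3 - <<'E'
from h import *
i=[]
for n,(u,v) in(("top",(270,200)),("side",(265,200))):
    p,d=arm.capture(n);cv2.imwrite(f"pics/{n}5.png",p[:,:,::-1])
    for r in rects(n,p): 
        if 520<r[1][0]<600: print(n,*r)
    i.append(cv2.resize(p[v-50:v+50,u-45:u+45],None,fx=4.4,fy=4.4,interpolation=cv2.INTER_CUBIC))
cv2.imwrite("pics/c5.png",np.hstack(i)[:,:,::-1])
E
```

```text
t: 11.65
tool_pos: [0.5644, -0.0745, 0.0174]
tcp_rot: [1.214, 1.206, -1.213]
force: [0.7, 0.2, 0.8]
width: 0.149
top [282.3 189.3] [562.  -24.4] [75.  49.2] 89.8
side [260.2 196.3] [565.8 -24.3] [75.7 49.9] 89.1
```

View pics/c5.png

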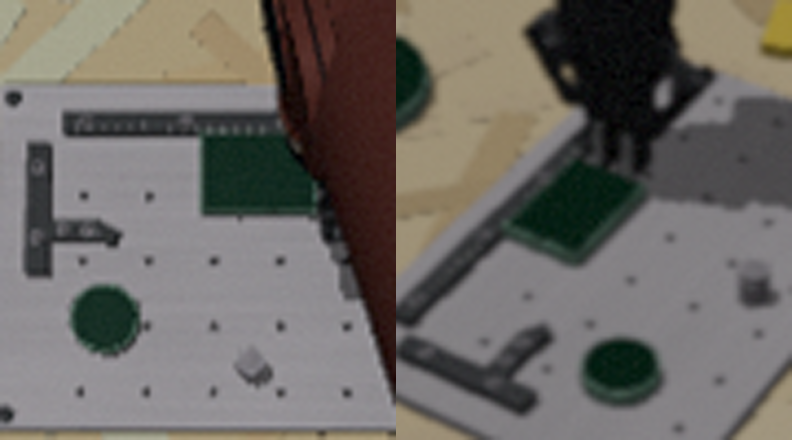

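The blank is sliding along against the fence, still square (top crop (260,175)). I'll go on to the pocket mouth and check it there.

```bash
python3 -m creep '[[15,[0,0.1,-5],[0,0,0]],[15,[0,0.1,-5],[0,0,0]],[15,[0,0.1,-5],[0,0,0]],[15,[0,0.1,-5],[0,0,0]],[15,[0,0.1,-5],[0,0,0]],[15,[0,0.1,-5],[0,0,0]],[15,[0,0.1,-5],[0,0,0]],[15,[0,0.1,-5],[0,0,0]],[15,[0,0.1,-5],[0,0,0]],[15,[0,0.1,-5],[0,0,0]],[15,[0,0,0],[0,0,0]]]';  python3 - <<'E'
from h import *
i=[]
for n,(u,v) in(("top",(270,200)),("side",(265,200))):
    p,d=arm.capture(n);cv2.imwrite(f"pics/{n}6.png",p[:,:,::-1])
    for r in rects(n,p): 
        if 520<r[1][0]<600: print(n,*r)
    i.append(cv2.resize(p[v-50:v+50,u-45:u+45],None,fx=4.4,fy=4.4,interpolation=cv2.INTER_CUBIC))
cv2.imwrite("pics/c6.png",np.hstack(i)[:,:,::-1])
E
```

```text
t: 13.12
tool_pos: [0.5658, -0.0245, 0.0174]
tcp_rot: [1.214, 1.206, -1.213]
force: [0.3, -0.3, 0.2]
width: 0.147
top [264.9 189.9] [562.2  26.6] [69.4 49.2] 89.8
side [249.9 206.7] [564.5  26.6] [50.6 74.6] 0.4
```

View pics/c6.png

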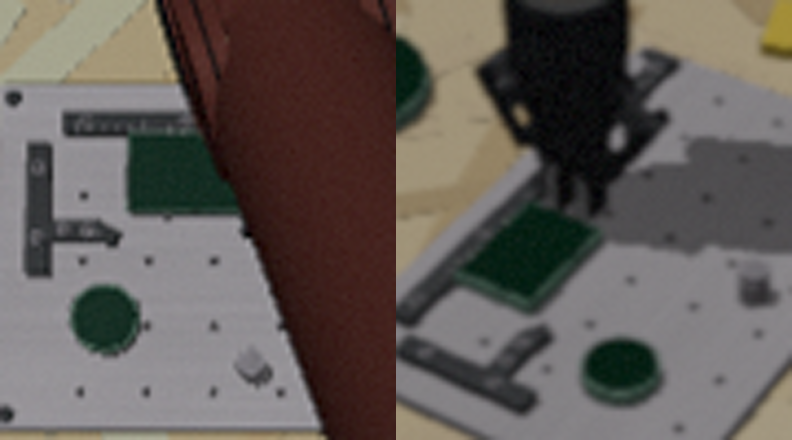

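It's still flush with the fence and square at the mouth (top crop (180,175)), lined up between fence and keeper, with about 52 mm left. I'll push 45 mm, then go on in small steps by force.

```bash
python3 -m creep '[[15,[0,0.1,-5],[0,0,0]],[15,[0,0.1,-5],[0,0,0]],[15,[0,0.1,-5],[0,0,0]],[15,[0,0.1,-5],[0,0,0]],[15,[0,0.1,-5],[0,0,0]],[15,[0,0.1,-5],[0,0,0]],[15,[0,0.1,-5],[0,0,0]],[15,[0,0.1,-5],[0,0,0]],[15,[0,0,-5],[0,0,0]],[15,[0,0,0],[0,0,0]]]';for i in 1 2 3; do python3 -m creep '[[15,[0,0,-1],[0,0,0]],[15,[0,0,-1],[0,0,0]]]' | grep -E 'tool_pos|force' | tr '\n' ' '; done
```

```text
t: 14.48
tool_pos: [0.5669, 0.0205, 0.0174]
tcp_rot: [1.214, 1.206, -1.213]
force: [0.1, -0.2, -0.7]
width: 0.15
tool_pos: [0.5669, 0.0216, 0.0173] force: [0.1, -0.3, 0.2] tool_pos: [0.5668, 0.0237, 0.0173] force: [-0.8, -0.8, 0.1] tool_pos: [0.5668, 0.0259, 0.0173] force: [-0.4, -0.5, 0.5]
```

```bash
for i in 1 2 3; do python3 -m creep '[[15,[0,0,-1],[0,0,0]],[15,[0,0,-1],[0,0,0]]]' | grep -E 'tool_pos|force' | tr '\n' ' '; done
```

```text
tool_pos: [0.5668, 0.0278, 0.0173] force: [-0.0, -0.3, 0.2] tool_pos: [0.5669, 0.0291, 0.0173] force: [0.5, -5.2, 1.3] tool_pos: [0.5669, 0.0292, 0.0173] force: [-1.3, -10.8, 3.3]
```

The force rises at TCP y≈29.2, where I expected the end stop (28). I'll seat it firmly, back off, lift, swing away and look.

```bash
python3 -m creep '[[15,[0,0,-1],[0,0,0]],[15,[0,0,-1],[0,0,0]],[15,[0,0,0],[0,0,0]],[15,[0,0,3],[0,0,0]],[15,[0,0,4],[0,0,0]],[15,[0,0,15],[0,0,0]],[15,[-20,0,0],[0,0,0]],[15,[-40,0,0],[0,0,0]],[15,[-20,0,40],[0,0,0]],[15,[0,0,50],[0,0,0]],[15,[0,0,50],[0,0,0]],[15,[0,0,40],[0,0,0]],[15,[0,0,0],[0,0,0]]]';  python3 - <<'E'
from h import *
i=[]
for n,(u,v) in(("top",(250,200)),("side",(255,210))):
    p,d=arm.capture(n);cv2.imwrite(f"pics/{n}7.png",p[:,:,::-1])
    for r in rects(n,p): print(n,*r)
    i.append(cv2.resize(p[v-40:v+40,u-36:u+36],None,fx=5.5,fy=5.5,interpolation=cv2.INTER_CUBIC))
cv2.imwrite("pics/c7.png",np.hstack(i)[:,:,::-1])
E
```

```text
t: 17.6
tool_pos: [0.5653, -0.1724, 0.0985]
tcp_rot: [1.218, 1.202, -1.218]
force: [-1.2, 1.0, -0.3]
width: 0.15
top [428.5 244.1] [ 396.9 -453.2] [111.5  85.3] 9.3
top [248.3 221.7] [463.8  79.5] [38.9 38.5] 0.4
top [249.2 188.8] [562.4  79.1] [72.8 49.2] 89.8
top [295.  122.1] [775.2 -61.7] [111.1 110.5] 79.1
side [271.  232.7] [464.3  80.5] [35.7 32.2] 31.2
side [238.  218.6] [566.   80.5] [71.9 51.8] 89.7
side [207.2 167.6] [772.1 -50.2] [105.9 107.5] 36.7
side [377.6 143. ] [ 392.4 -427.5] [106.5  99.2] 30.9
```

View pics/c7.png

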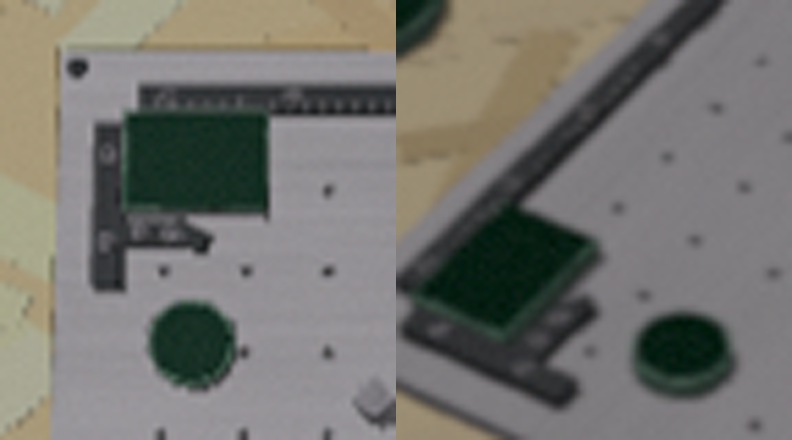

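The blank looks home: top crop (196,160), centre about (564,80) against an expected (564,79), and square. The picture resolves only about 1.5 mm in x. There's plenty of time left, so I'll nudge the exposed near side gently with the outside of the shut fingers to check it's seated on the fence.

```bash
python3 -m creep '[[0,[0,-27,-35],[0,0,0]],[0,[0,-28,-40],[0,0,0]],[0,[0,0,-50],[0,0,0]],[0,[0,0,-50],[0,0,0]],[0,[0,0,-48],[0,0,0]],[0,[20,0,0],[0,0,0]],[0,[20,0,0],[0,0,0]],[0,[0,0,0],[0,0,0]]]'
```

```text
t: 18.7
tool_pos: [0.5105, 0.0543, 0.0555]
tcp_rot: [1.213, 1.208, -1.217]
force: [-0.2, 0.0, 0.3]
width: 0.001
```

```bash
python3 -m creep '[[0,[0,1,3],[0,0,0]],[0,[20,0,0],[0,0,0]],[0,[18,0,0],[0,0,0]],[0,[0,0,0],[0,0,0]],[0,[0,3,0],[0,0,0]],[0,[0,2,0],[0,0,0]]]'; for i in 1 2 3; do python3 -m creep '[[0,[0,1,0],[0,0,0]],[0,[0,1,0],[0,0,0]]]' | grep -E 'tool_pos|force' | tr '\n' ' '; done
```

```text
t: 19.45
tool_pos: [0.5187, 0.0523, 0.0198]
tcp_rot: [1.215, 1.205, -1.213]
force: [0.2, 0.3, 0.2]
width: 0.0
tool_pos: [0.5202, 0.0521, 0.0196] force: [-0.3, -0.4, 0.0] tool_pos: [0.5221, 0.0521, 0.0194] force: [-0.3, 0.7, -0.4] tool_pos: [0.5241, 0.0521, 0.0193] force: [0.5, -0.5, 1.2]
```

```bash
for i in 1 2 3 4; do python3 -m creep '[[0,[0,1,0],[0,0,0]],[0,[0,1,0],[0,0,0]]]' | grep -E 'tool_pos|force' | tr '\n' ' '; done
```

```text
tool_pos: [0.5261, 0.0521, 0.0193] force: [-0.1, -0.3, -0.4] tool_pos: [0.5281, 0.0521, 0.0193] force: [-0.1, 0.7, 0.5] tool_pos: [0.53, 0.0521, 0.0193] force: [0.1, -0.3, -0.2] tool_pos: [0.5312, 0.052, 0.0192] force: [-6.0, 0.3, 3.7]
```

Firm contact at 531, so it is seated against the fence. I'll back off, lift clear and check once more.

```bash
python3 -m creep '[[0,[0,1,0],[0,0,0]],[0,[0,0,0],[0,0,0]],[0,[0,-4,0],[0,0,0]],[0,[0,-8,0],[0,0,0]],[0,[-20,0,0],[0,0,0]],[0,[-40,0,0],[0,0,0]],[0,[-20,0,40],[0,0,0]],[0,[0,0,50],[0,0,0]],[0,[0,0,50],[0,0,0]],[0,[0,0,50],[0,0,0]],[0,[0,0,30],[0,0,0]],[0,[0,0,0],[0,0,0]]]';  python3 - <<'E'
from h import *
i=[]
for n,(u,v) in(("top",(250,200)),("side",(255,210))):
    p,d=arm.capture(n);cv2.imwrite(f"pics/{n}8.png",p[:,:,::-1])
    for r in rects(n,p): print(n,*r)
    i.append(cv2.resize(p[v-40:v+40,u-36:u+36],None,fx=5.5,fy=5.5,interpolation=cv2.INTER_CUBIC))
cv2.imwrite("pics/c8.png",np.hstack(i)[:,:,::-1])
E
```

```text
t: 22.7
tool_pos: [0.5196, -0.171, 0.1007]
tcp_rot: [1.217, 1.202, -1.217]
force: [0.3, 1.0, 0.9]
width: -0.006
top [426.  244.7] [ 394.8 -440.3] [110.2 110.9] 5.0
top [248.4 221.7] [463.8  79.5] [38.9 38.5] 0.4
top [249.2 188.8] [562.4  79.1] [72.8 49.2] 89.8
top [294.8 122.2] [775.5 -61.3] [111.9 109.6] 84.2
side [270.5 232.7] [465.3  81.1] [37.9 32.2] 31.2
side [238.2 218.6] [566.   79.8] [74.7 51.3] 89.0
side [207.5 167.7] [772.3 -50.9] [107.7 106.2] 72.5
side [377.7 143. ] [ 392.6 -427.4] [106.1  99.2] 30.9
```

View pics/c8.png

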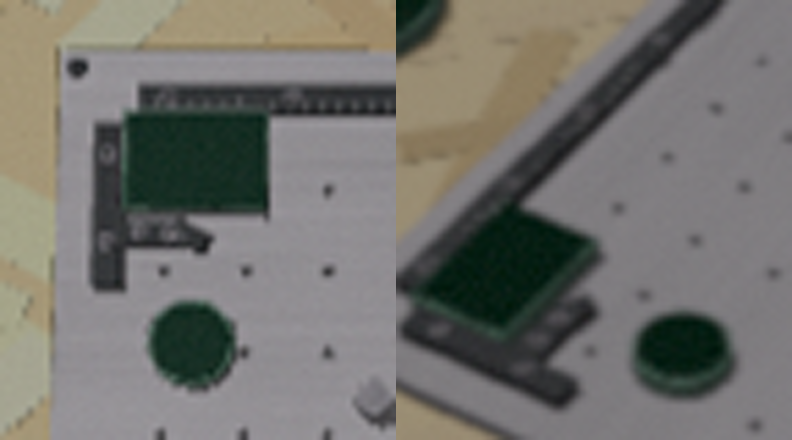

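The picture is unchanged: the blank is flush with the fence and end stop (top crop (196,160)), the token hasn't moved and the robot is clear. I'm handing in.

```bash
python3 -c "
from workcell import arm
print(arm.hand_in())"
```

```text
the job is handed in; nothing more can be done
None
```

The blank is in the corner pocket, and the job was handed in at about 23 s of the 48 s allowed. No verdict was reported, so the result rests on my own checks.

**What I did**
- **To the fence:** I pushed the blank square against the fence with two half-open fingertips. The force rose to 22 N and the tool stopped.
- **Along the fence:** I slid it along by its trailing end, still against the fence at the pocket mouth, until it met the end stop. The tool stopped within about 1 mm of the expected position.
- **Final nudge:** I pressed its near side lightly towards the fence with the shut fingers. They met firm resistance, and the blank did not visibly move.

**Last checks**
- **Position:** both cameras put the blank's middle at about (564, 79.5) mm, against an expected home of about (564, 79).
- **Squareness:** it is square to the fence to within about 1°.
- **Surroundings:** the token and the two awards read within about 2 mm of where they started, and the arm is clear. I did not re-measure the standoffs, jar, tape roll or squeegee; the arm's path stayed well away from them.
- **Disagreement:** the two cameras differ by about 3.5 mm in x, so the pictures alone cannot confirm the 2 mm fit. I relied on the contact forces for that.

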